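Load the curing box and set its lamp

TASK

Take the loaded drawer tray by its grip, carry it level and slide it fully home into the opening of the curing box, until its front plate closes flat against the box; do not touch the opened phone that lies in it, and keep it lying in the tray. Then turn the knob on the leaning control panel clockwise until the meter's needle rests on the thick mark, let go, and leave the other things on the desk where they are.

Things in the scene. Friction and masses are not known exactly. Their poses are not given: they have to be found in the camera images.
- curing_box: White bench curing box, fixed, 230 wide (y) x 160 deep (x) x 152 high (z) mm. Origin: centre of its underside; x points from front to back, z up. The front face, with the drawer opening in it, is the plane x = -80. Above the opening a control panel leans back, with the meter on its left and the knob on its right. With the tray fully home, the tray's origin is at (-30, 0, 50), axes parallel.
- slot (a point): Middle of the opening's lower edge, in the plane of the front face, at the height of the chamber floor (z = 50 mm in the box). Axes as the box. The opening is 201 mm wide at the mouth and narrows over 14 mm to guide walls 187 apart; a ramp rises from z = 45 to the floor at 50 over the same 14 mm; upper edge at z = 86; chamber 150 deep.
- panel (a point): Middle of the panel's lower edge (z = 94 mm in the box, in the plane of the front face). Axes as the box. The panel rises from here 75 mm back and 58 up: its normal is 38 degrees (0.663 rad) from vertical, leaning to the front: (-0.616, 0, 0.788) in the box's frame.
- drawer_tray: Aluminium drawer tray, 0.14 kg, the phone lying in it. Origin: on the underside of the pan; x from the grip to the inserted end, z up. Pan x = -50 to +47 mm, 182 wide (y), walls 14 high, floor 3 thick, cut corners at the inserted end. A white front plate, 214 wide, 40 high, x = -56 to -50, stops against the box's face. From its middle stands the grip.
- tray_grip (a point): Holding point in the tray's grip, (-80, 0, 30) mm in the tray's frame, axes as the tray. The grip is an upright black tab, 12 mm thick (y), from x = -94 to -56 and z = 7 to 37 in the tray's frame.
- phone: Opened phone, display off, 158 x 78 x 7 mm, 0.14 kg, lying crosswise in the tray with a few mm of play. Origin: centre of its underside, which lies 3 mm over the tray's underside; x along its length (across the tray), z up.
- power_knob (a joint): Round black fluted knob, 35 mm in diameter and 24 high over a 44 mm skirt, on the right of the leaning panel; its axis is the panel's normal. Value in rad, growing clockwise as one looks at the panel, 0 to 3.5; it turns stiffly (0.03 N m) and stays where it is left.
- knob_grip (a point): On the knob's axis, 4 mm below its top face (22 mm above the panel); z is the knob's axis, pointing out of the panel; x and y turn with the knob.
- needle (a joint): The meter's needle, value in rad: 0 at the left end of the scale, growing clockwise to 1.75 at the right end; it follows the knob at half its angle. The thick mark is at 1.15 and covers 0.05 either way.
- meter_mark (a point): Middle of the meter's thick mark, a black bar 4 mm wide and 13 long on the white dial (the other marks are hair lines), right of the top of the scale.
- black_case: Bystander: black case, 55 x 95 x 15 mm, lying before the box on the right. Origin: centre of its underside.
- magnetiser: Bystander: small yellow block with a hollow in its top, 36 x 48 x 24 mm, on the mat, beside the box on the right. Origin: centre of its underside.
- masking_tape: Bystander: roll of masking tape lying flat, 100 mm in diameter, 25 high, near the desk's front edge on the left. Origin: centre of its underside.

How it is judged:
On the way, in this order (a step that is already met when the one before it is completed fails the run):
1. the tray is fully home in the box, its front plate flat against the box, the phone lying in it (x of drawer_tray in the frame of curing_box above -0.0335 m and y of drawer_tray in the frame of curing_box between -0.006 and 0.006 m and z of drawer_tray in the frame of curing_box between 0.047 and 0.0535 m and angle between the x axis of drawer_tray and the x axis of curing_box, either way round below 0.04 rad and angle between the z axis of drawer_tray and the z axis of curing_box, either way round below 0.04 rad and x of phone in the frame of drawer_tray between -0.016 and 0.01 m and y of phone in the frame of drawer_tray between -0.013 and 0.013 m and z of phone in the frame of drawer_tray between 0 and 0.008 m and angle between the z axis of phone and the z axis of drawer_tray, either way round below 0.06 rad), for 0.2 s.
2. the needle is on the thick mark (x of drawer_tray in the frame of curing_box above -0.0335 m and y of drawer_tray in the frame of curing_box between -0.006 and 0.006 m and z of drawer_tray in the frame of curing_box between 0.047 and 0.0535 m and angle between the x axis of drawer_tray and the x axis of curing_box, either way round below 0.04 rad and angle between the z axis of drawer_tray and the z axis of curing_box, either way round below 0.04 rad and value of joint needle between 1.08 and 1.22 rad), for 0.2 s.
At the end, for the whole second after the job is handed in: The tray is fully home in the curing box (its front plate within 3.5 mm of the box's front face, lying on the chamber floor, square within 0.04 rad), the phone still lies flat in the tray, the needle rests on the thick mark (1.15 rad, within 0.07), and nothing moves (all of step 2 and x of phone in the frame of drawer_tray between -0.016 and 0.01 m and y of phone in the frame of drawer_tray between -0.013 and 0.013 m and z of phone in the frame of drawer_tray between 0 and 0.008 m and angle between the z axis of phone and the z axis of drawer_tray, either way round below 0.06 rad and linear speed of each of drawer_tray, phone below 0.01 m/s and velocity of joint needle between -0.05 and 0.05 rad/s); the robot touches nothing.
It fails at once if the tray is tipped by more than 0.4 rad (23 degrees) (angle between drawer_tray's own z axis and vertical above 0.4 rad).
It fails at once if the fingers touch the phone (contact force between the fingers and phone above 2 N).
It fails at once if the phone leaves the tray (distance between phone and drawer_tray above 0.04 m).
It fails at once if the black case, the yellow block or the roll of tape is pushed more than 25 mm from its place (distance of any of black_case, magnetiser, masking_tape from where it was at the start of the episode above 0.025 m).
It also fails if it takes over 72 s, if anything falls off the work surface, if the arm or the gripper's body presses on something with over 40 N, if the wrist force passes 120 N, or if a joint passes its speed limit or range.

ROBOT

A 7-joint arm with a two-finger parallel gripper is mounted at the origin on a cart in front of the work surface, level with it; the furniture and walls round the work are solid. World frame = base frame: x ahead of the robot, y to its left, z up, the work surface at z = 0. Lengths are in m, angles in rad, forces in N, time in s.
With the tool pointing down it reaches from about 0.35 to 0.9 m from the base axis. Payload 7.2 kg.
Tool frame: the origin (TCP) lies on the centre line of the jaws, within the pads' length; the fingertips stand 25 mm ahead of it and the grasp point (between the pads) lies 6 mm ahead of it; z points along the fingers, y is the line along which they close (so a half turn about z gives the same grasp; the last joint's range is limited). The gripper opens to 88 mm and grips with 3 to 60 N. Pads are 20 mm wide; open, the fingers measure 115 mm over their backs; the gripper's body (75 mm by 178 mm) begins 61 mm behind the grasp point.
Start: joints at [-1.326, 0.411, -0.013, 1.596, 0.006, 1.134, -0.082], TCP at [0.192, 0.595, 0.248] pointing down, gripper open.
Joint ranges: [-2.95, 2.95], [-0.29, 1.99], [-1.47, 1.44], [0.14, 2.54], [-1.03, 4.17], [0.13, 1.85], [-2.86, 2.86]. Speed limits (rad/s): [2.39, 2.39, 3.01, 3.01, 3.14, 3.14, 3.14].

INTERFACE

Orientations are given as a unit quaternion [x, y, z, w].
In Python, from plant import robot gives the robot as it stands. The module is installed in compiled form; this text tells all that it offers.
- The arm moves only by the tool arm_command, never from a script. Its argument "series" is one flat list of numbers, 5 for each row, row after row: the opening, from 0 (shut) to 1 (fully open), then the shift along the tool's x, y, z in mm, then the turn about the tool's z in rad. A call has 1 to 20 rows; each row is the pose to reach, as a shift and turn from the pose commanded when the call began, along the tool's axes at that moment; what a row does not reach only later rows make up. A row lasts 1/8 s, in which the tool goes at most 62.5 mm and 10.7 degrees, less where a joint would pass 70% of its speed; a pose out of reach is approached as far as the arm can. A call with a gripper value outside its range is refused whole. The fingers move at their own pace and stop on an object; the grip force is fixed at half the most. Time passes only in rows, so rows that repeat a pose let the fingers close. It gives the time, the measured TCP pose, the force, the opening and the grip force at its end, in the units of the state.
- robot.observe(): the state, without advancing time (a new reading comes with each control period).
- robot.grab_frame(name): name is "scene" or "top" or "wrist"; returns the picture (400x640x3 uint8, red, green, blue); there is no depth.
- robot.get_calibration(name): a dict with "camera_matrix" (3x3 intrinsics, pixels), "xyz" and "orientation" of the camera in the world. Camera axes: x right, y down, z forward; pixel columns grow to the right and rows downward; lengths in m; the calibration is good to about 2 mm. A picture is of the moment at which its call begins: read the wrist's pose just before it. get_calibration takes no time and is no camera call; for the wrist camera it gives the pose at the moment of the call.
- robot.sign_off(): hands the job in; it is judged then, once.
The state is a dict: "t": time; "joint_positions": joint angles; "qd": joint speeds; "joint_torque": joint torques, N m; "tool_pos": TCP position; "tcp_rot": TCP orientation; "wrist_force": force on the tool from outside, world axes, zero at the start; "ft_torque": the same for the moment, N m; "finger_gap": finger opening in m; "grasp_force": force on a finger pad.
Only numpy, scipy, OpenCV 4.12 (cv2) and the standard library are available. Lean on these libraries where they do the work, as an engineer would, in place of code of your own. Each camera call takes 0.05 s, during which the arm holds its last target. There are 200 camera calls.

## Working session

There is one attempt and no reset: what is moved stays moved. The work goes in short steps, Python scripts to look and compute and a tool call to move; the robot and the scene stay as the last step left them, time stands still between calls to the robot, and variables do not carry over. Pictures are saved under pics/ and viewed, at most 10 in all, crops included, and the job is handed in when it is done.

Besides the shell and the picture viewer there is one more tool, called after "Request:" in YAML: its name, and indented under it one key for each argument. arm_command: Moves the arm, as the interface text tells. Its arguments: {"type":"object","properties":{"series":{"type":"array","items":{"type":"number"}}},"required":["series"]}

```bash
mkdir -p pics
python3 - <<'E'
from plant import robot
import cv2,numpy as np
for n in("scene","top","wrist"):
    c=robot.get_calibration(n);print(n,np.round(c["camera_matrix"],1).tolist(),np.round(c["xyz"],4),np.round(c["orientation"],4))
    im=robot.grab_frame(n);cv2.imwrite(f"pics/{n}0.png",im[:,:,::-1])
s=robot.observe();print(s)
a=cv2.imread("pics/scene0.png");b=cv2.imread("pics/top0.png")
E
```

```text
scene [[495.9, 0.0, 306.5], [0.0, 495.9, 206.0], [0.0, 0.0, 1.0]] [-0.604  -0.7971  0.8453] [ 0.7537 -0.4087  0.2475 -0.4514]
top [[478.9, 0.0, 318.9], [0.0, 478.9, 194.6], [0.0, 0.0, 1.0]] [ 0.4076 -0.0487  1.3605] [ 0.7153 -0.6974  0.0302 -0.0326]
wrist [[284.2, 0.0, 321.8], [0.0, 284.2, 196.8], [0.0, 0.0, 1.0]] [0.117  0.6188 0.3844] [0.7997 0.5827 0.0849 0.1171]
{'t': 0.15, 'joint_positions': array([-1.32620035,  0.41165637, -0.01269005,  1.59680356,  0.00559567,
        1.13429613, -0.08217687]), 'qd': array([ 0.00019905, -0.00336903,  0.00214462, -0.00239397, -0.00048605,
       -0.00056147, -0.00060536]), 'joint_torque': array([ 1.59778654e-03, -5.88337255e+01,  6.42594360e-01, -2.91295606e+01,
       -5.36636577e-02,  1.57343777e-02,  9.26941902e-05]), 'tool_pos': array([0.19226179, 0.59434383, 0.24705937]), 'tcp_rot': array([ 1.55749013e-01,  9.87796501e-01, -5.62027009e-04, -4.63987700e-05]), 'wrist_force': array([ 0.25842577,  0.19956248, -0.74279482]), 'ft_torque': array([-0.02954166,  0.0327456 , -0.02300736]), 'grasp_force': 0.0, 'finger_gap': 0.08799199860470897}
```

View pics/scene0.png

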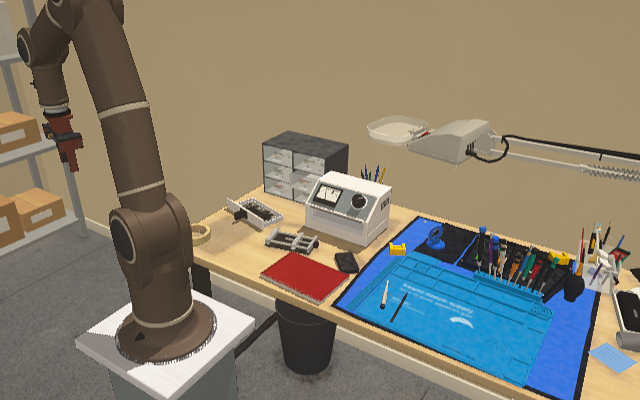

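View pics/top0.png

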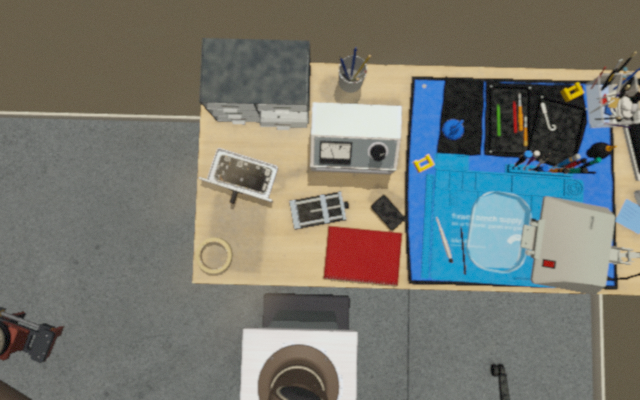

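Run:
```python
import cv2
a=cv2.imread("pics/scene0.png");b=cv2.imread("pics/top0.png")
cv2.imwrite("pics/c1.png",cv2.resize(a[155:265,200:400],None,fx=4,fy=4,interpolation=2))
cv2.imwrite("pics/c2.png",cv2.resize(b[95:235,200:410],None,fx=3.8,fy=3.8,interpolation=2))
```

```text
(no output)
```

View pics/c1.png

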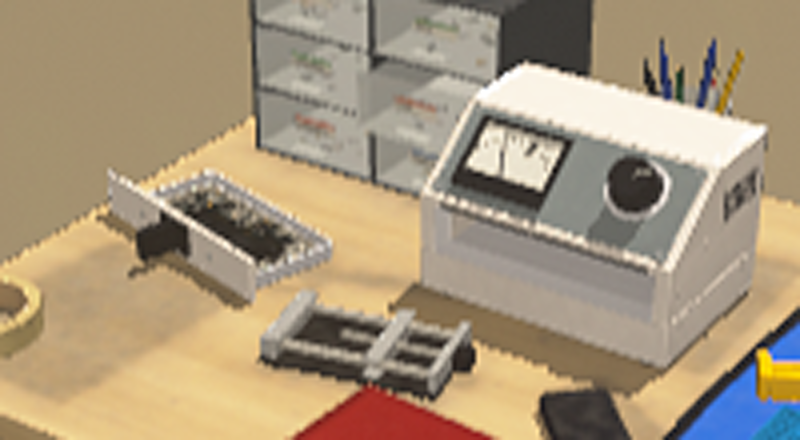

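View pics/c2.png

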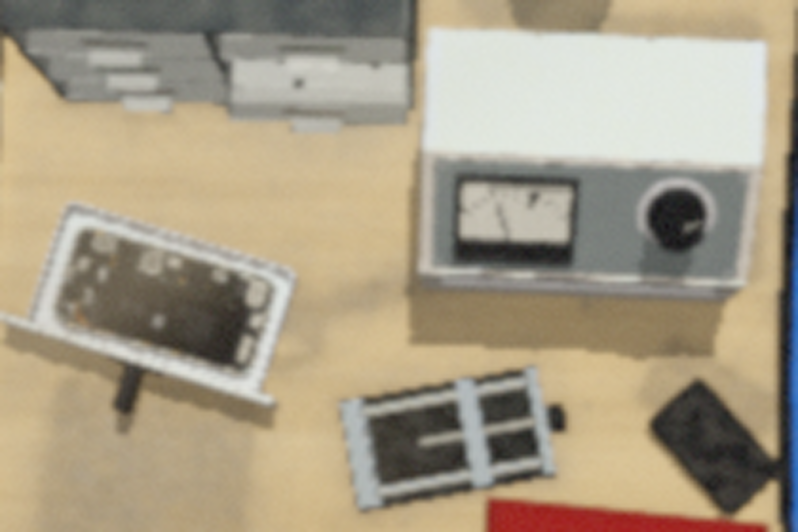

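```bash
cat > h.py <<'E'
from plant import robot
import cv2,numpy as np
from scipy.spatial.transform import Rotation as R
def cam(n):
    c=robot.get_calibration(n);return np.array(c["camera_matrix"]),np.array(c["xyz"]),R.from_quat(c["orientation"]).as_matrix()
def ray(c,p):
    K,t,M=c;d=M@np.linalg.inv(K)@np.array([p[0],p[1],1.]);return t,d/np.linalg.norm(d)
def plane(c,p,z):
    t,d=ray(c,p);return t+d*(z-t[2])/d[2]
def tri(*obs):
    A=np.zeros((3,3));b=np.zeros(3);rs=[ray(c,p) for c,p in obs]
    for t,d in rs:
        P=np.eye(3)-np.outer(d,d);A+=P;b+=P@t
    x=np.linalg.solve(A,b);return x,max(np.linalg.norm(np.cross(x-t,d)) for t,d in rs)
def proj(c,X):
    K,t,M=c;q=K@(M.T@(np.asarray(X)-t));return q[:2]/q[2]
def shift(goal):
    s=robot.observe();M=R.from_quat(s["tcp_rot"]).as_matrix();return M.T@(np.asarray(goal)-s["tool_pos"])*1000
def yaw(): # direction of tool x and y in world xy
    M=R.from_quat(robot.observe()["tcp_rot"]).as_matrix();return np.arctan2(M[1,0],M[0,0]),np.arctan2(M[1,1],M[0,1])
E
python3 - <<'E'
from h import *
T=cam("top");S=cam("scene")
t=lambda x,y:(x/3.8+200-.4,y/3.8+95-.4)
s=lambda x,y:(x/4+200-.4,y/4+155-.4)
for n,a,b in [("panL",t(418,272),s(438,207)),("panR",t(740,285),s(657,268)),("topBL",t(430,30),s(525,65)),("topBR",t(765,42),s(765,130)),("knob",t(678,218),s(638,183)),
  ("plateL",t(2,318),s(110,172)),("plateR",t(272,403),s(252,275)),("gripEnd",t(127,392),s(160,235)),("trayBR",t(295,272),s(330,243))]:
    x,e=tri((T,a),(S,b));print(n,np.round(x,4),round(e,4))
K,p,M=cam("wrist");print("wrist z",M[:,2], "x",M[:,0]);print("yaws",yaw())
st=robot.observe();Mt=R.from_quat(st["tcp_rot"]).as_matrix();print("cam in tool",Mt.T@(p-st["tool_pos"]),Mt)
E
```

```text
panL [ 0.6022 -0.0218  0.0799] 0.0071
panR [ 0.5901 -0.239   0.0977] 0.0034
topBL [ 0.7535 -0.0214  0.1512] 0.0
topBR [ 0.7503 -0.2479  0.1511] 0.001
knob [ 0.6314 -0.1938  0.1388] 0.001
plateL [0.5616 0.2882 0.0427] 0.0009
plateR [0.5062 0.0899 0.027 ] 0.0002
gripEnd [0.5125 0.1949 0.03  ] 0.0019
trayBR [0.6044 0.0789 0.0149] 0.0018
wrist z [ 0.27234388 -0.08819862 -0.95814916] x [ 3.06608448e-01  9.51835617e-01 -4.67208711e-04]
yaws (np.float64(2.828821302200841), np.float64(1.2580248815925499))
cam in tool [ 7.91280452e-02  4.26926184e-05 -1.37473916e-01] [[-9.51484486e-01  3.07696607e-01 -2.66735389e-04]
 [ 3.07696711e-01  9.51483858e-01 -1.09588350e-03]
 [-8.34052181e-05 -1.12478975e-03 -9.99999364e-01]]
```

Request:
arm_command:
  series: [1, -425, -283, 47, -0.04, 1, -425, -283, 47, -0.04, 1, -425, -283, 47, -0.04, 1, -425, -283, 47, -0.04, 1, -425, -283, 47, -0.04, 1, -425, -283, 47, -0.04, 1, -425, -283, 47, -0.04, 1, -425, -283, 47, -0.04, 1, -425, -283, 47, -0.04, 1, -425, -283, 47, -0.04, 1, -425, -283, 47, -0.04, 1, -425, -283, 47, -0.04, 1, -425, -283, 47, -0.04, 1, -425, -283, 47, -0.04, 1, -425, -283, 47, -0.04]

```text
t: 2.02
tool_pos: [0.5096, 0.1948, 0.2007]
tcp_rot: [0.136, 0.991, 0.0, 0.0]
wrist_force: [0.2, -0.3, -0.0]
finger_gap: 0.0879
grasp_force: 0.0
```

Run:
```python
from h import *
import pickle
c=cam("wrist");im=robot.grab_frame("wrist");cv2.imwrite("pics/w1.png",im[:,:,::-1]);pickle.dump(c,open("w1.pkl","wb"))
print(robot.observe()["tool_pos"],yaw(),c[1])
```

```text
[0.50959439 0.19469158 0.20067379] (np.float64(2.868878788357831), np.float64(1.2980824617274416)) [0.433376   0.2161317  0.33820378]
```

View pics/w1.png

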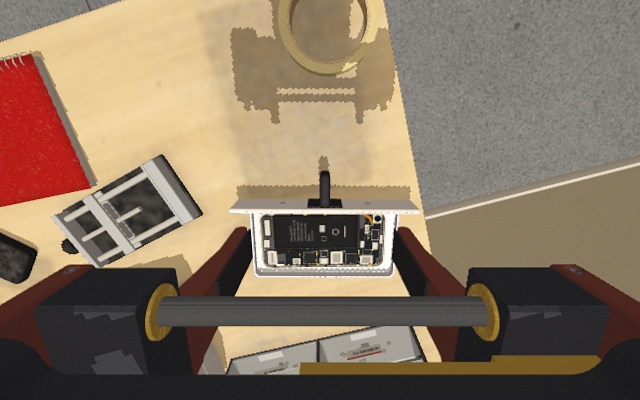

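Request:
arm_command:
  series: [1, 0, 0, 30, 0, 1, 0, 0, 60, 0, 1, 0, 0, 60, 0, 1, 0, 0, 60, 0]

```text
t: 2.58
tool_pos: [0.5102, 0.1947, 0.1415]
tcp_rot: [0.136, 0.991, 0.0, 0.0]
wrist_force: [0.9, -0.2, 0.2]
finger_gap: 0.0878
grasp_force: 0.0
```

Run:
```python
from h import *
import pickle
w2=cam("wrist");im=robot.grab_frame("wrist");cv2.imwrite("pics/w2.png",im[:,:,::-1]);pickle.dump(w2,open("w2.pkl","wb"))
w1=pickle.load(open("w1.pkl","rb"))
a=cv2.imread("pics/w1.png");b=cv2.imread("pics/w2.png")
pr=[proj(w2,plane(w1,p,.037)) for p in [(324,172),(232,207),(421,207)]];print(pr)
def crop(im,p0,p1):return cv2.resize(im[p0[1]:p1[1],p0[0]:p1[0]],(790,298),interpolation=2)
u=[int(v) for v in pr[0]]
x0=u[0]-160;y0=u[1]-20
v=np.vstack([crop(a,(220,160),(432,240)),crop(b,(x0,y0),(x0+318,y0+120))]);print(x0,y0)
cv2.imwrite("pics/w12.png",v)
```

```text
[array([324.36607077, 184.92162263]), array([212.30392902, 227.05085258]), array([442.48484779, 226.89966069])]
164 164
```

View pics/w12.png

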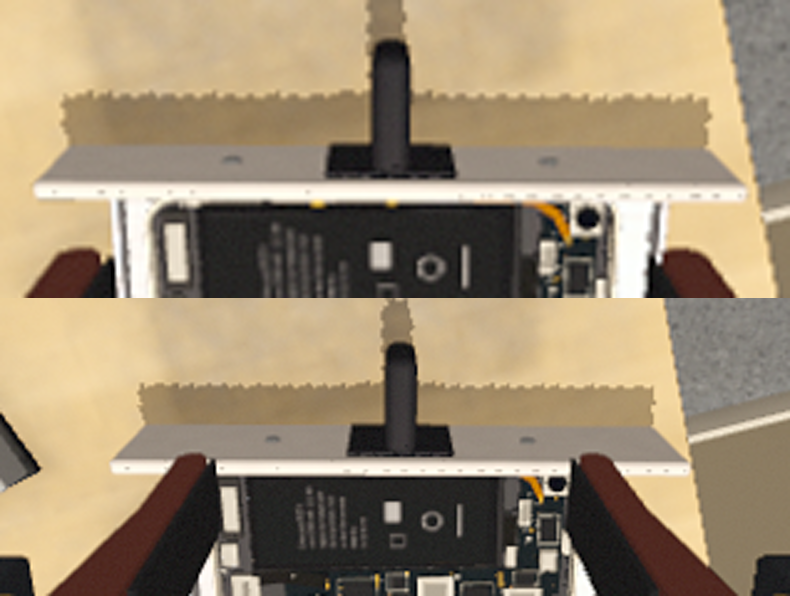

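Run:
```python
from h import *
import pickle
w1=pickle.load(open("w1.pkl","rb"));w2=pickle.load(open("w2.pkl","rb"))
A=lambda x,y:(x/3.726+220-.4,y/3.726+160-.4)
B=lambda x,y:(x/2.484+164-.3,y/2.484+164-.3)
P={}
for n,a,b in [("L",A(35,183),B(112,164)),("R",A(746,184),B(689,165)),("tab",A(391,41),B(400,46)),("base",A(391,155),B(400,130))]:
    x,e=tri((w1,a),(w2,b));P[n]=x;print(n,np.round(x,4),round(e,4),"z40/37:",np.round(plane(w2,b,.04 if n in"LR" else .037),4))
L=plane(w2,B(112,164),.04);Rr=plane(w2,B(689,165),.04);d=L-Rr
th=np.arctan2(-d[0],d[1]);print("width",np.linalg.norm(d),"yaw",th)
m=(L+Rr)/2;c,s=np.cos(th),np.sin(th);M=np.array([[c,-s],[s,c]])
o=m[:2]-M@[-.056,0];g=o+M@[-.080,0];print("origin",o,"grip",g,"tabend exp",o+M@[-.094,0])
print("shift to grip z.024+..",shift([g[0],g[1],.036]),yaw())
```

```text
L [0.5051 0.09   0.0406] 0.0002 z40/37: [0.5054 0.0898 0.04  ]
R [0.561  0.2925 0.0429] 0.0002 z40/37: [0.5627 0.2933 0.04  ]
tab [0.4967 0.2019 0.0158] 0.0001 z40/37: [0.4917 0.203  0.037 ]
base [ 0.5462  0.1888 -0.0292] 0.0001 z40/37: [0.5221 0.1946 0.037 ]
width 0.2113372676093609 yaw 2.8673358159069
origin [0.48013477 0.20670194] grip [0.55714491 0.18503541] tabend exp [0.57062168 0.18124377]
shift to grip z.024+.. [-47.57023842   3.00521338 105.90205246] (np.float64(2.8687017027223902), np.float64(1.2979067847264143))
```

Request:
arm_command:
  series: [1, 0, 3, 40, 0, 1, 0, 3, 75, 0, 1, 0, 3, 95, 0, 1, 0, 3, 107, 0, 1, 0, 3, 107, 0, 1, 0, 3, 107, 0, 0.1, 0, 3, 107, 0, 0, 0, 3, 107, 0, 0, 0, 3, 107, 0, 0, 0, 3, 107, 0, 0, 0, 3, 107, 0, 0, 0, 3, 107, 0]

```text
t: 4.12
tool_pos: [0.5104, 0.1975, 0.0336]
tcp_rot: [0.136, 0.991, 0.0, -0.0]
wrist_force: [0.1, 0.6, 0.5]
finger_gap: 0.0315
grasp_force: 0.0
```

Request:
arm_command:
  series: [0, 0, 0, 0, 0, 0, 0, 0, 0, 0, 0, 0, 0, 0, 0, 0, 0, 0, 0, 0]

```text
t: 4.62
tool_pos: [0.5104, 0.1975, 0.0336]
tcp_rot: [0.136, 0.991, 0.0, -0.0]
wrist_force: [0.3, -0.6, 0.2]
finger_gap: 0.0117
grasp_force: 30.0
```

Request:
arm_command:
  series: [0.4, 0, 0, 0, 0, 0.4, 0, 0, 0, 0, 0.4, 0, 0, 0, 0, 0.4, 0, 0, 0, 0, 0.6, 0, 0, -40, 0, 1, 0, 0, -100, 0, 1, 0, 0, -160, 0, 1, -128, -309, -236, -0.273, 1, -128, -309, -236, -0.273, 1, -128, -309, -236, -0.273, 1, -128, -309, -236, -0.273, 1, -128, -309, -236, -0.273, 1, -128, -309, -236, -0.273, 1, -128, -309, -236, -0.273, 1, -128, -309, -236, -0.273, 1, -128, -309, -236, -0.273]

```text
t: 6.62
tool_pos: [0.5504, -0.1328, 0.2692]
tcp_rot: [-0.001, 1.0, 0.0, -0.0]
wrist_force: [-0.3, -0.1, 1.2]
finger_gap: 0.0878
grasp_force: 0.0
```

Run:
```python
from h import *
import pickle
c=cam("wrist");im=robot.grab_frame("wrist");cv2.imwrite("pics/w3.png",im[:,:,::-1]);pickle.dump(c,open("w3.pkl","wb"))
print(robot.observe()["tool_pos"],yaw(),c[1])
cv2.imwrite("pics/w3c.png",cv2.resize(im[150:330,190:450,::-1],None,fx=3,fy=3,interpolation=2))
```

```text
[ 0.55044019 -0.13295757  0.26930974] (np.float64(-3.13906368261521), np.float64(1.573324950674654)) [ 0.47142862 -0.13288709  0.40681579]
```

View pics/w3c.png

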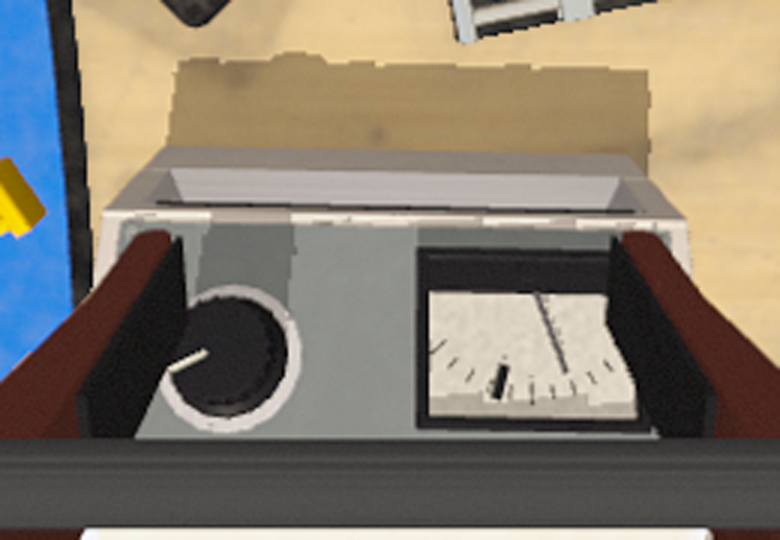

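Run:
```python
from h import *
import pickle
w=pickle.load(open("w3.pkl","rb"))
A=lambda x,y:(x/3+190-.33,y/3+150-.33)
def q(n,l,r,z):
    l=plane(w,A(*l),z);r=plane(w,A(*r),z);d=r-l;m=(l+r)/2;print(n,np.round(l,4),np.round(r,4),"w",round(np.linalg.norm(d),4),"yaw",round(np.arctan2(-d[0],d[1]),4),"mid",np.round(m,4))
q("panel lower",(104,213),(687,218),.094)
q("base",(160,149),(634,153),0.0)
q("slot top",(155,203),(634,211),.086)
im=cv2.imread("pics/w3.png");g=cv2.cvtColor(im,6)
# box left/right panel edge rows by gradient: columns sampled, wood/shade->bottom edge
for nm,z,r0,r1 in(("lower",.094,214,228),("base",0,195,206)):
    P=[]
    for x in range(255,390,3):
        col=g[r0:r1,x].astype(float);k=np.argmax(np.abs(np.diff(col)));P.append(plane(w,(x,r0+k+.5),z)[:2])
    P=np.array(P);f=np.polyfit(P[:,1],P[:,0],1);res=P[:,0]-np.polyval(f,P[:,1]);ok=abs(res)<.004;f=np.polyfit(P[ok,1],P[ok,0],1)
    print(nm,"x at y=-.134",np.polyval(f,-.134),"yaw",-np.arctan(f[0]),ok.mean())
# knob top: ellipse of dark blob
m=(cv2.cvtColor(im,cv2.COLOR_BGR2HSV)[...,2]<60).astype(np.uint8);m[:, :252]=0;m[:,300:]=0;m[:240]=0;m[291:]=0
c=max(cv2.findContours(m,0,1)[0],key=cv2.contourArea);e=cv2.fitEllipse(cv2.convexHull(c));print("knob blob",e)
print("knob centre z.14",plane(w,A(230,352),.14), "skirt", plane(w,A(230,358),.124))
```

```text
panel lower [ 0.5945 -0.2468  0.094 ] [ 0.5958 -0.0176  0.094 ] w 0.2292 yaw -0.006 mid [ 0.5951 -0.1322  0.094 ]
base [ 0.5971 -0.2499  0.    ] [ 0.5984 -0.013   0.    ] w 0.2369 yaw -0.0055 mid [ 0.5978 -0.1314  0.    ]
slot top [ 0.5933 -0.2289  0.086 ] [ 0.5961 -0.0363  0.086 ] w 0.1926 yaw -0.0146 mid [ 0.5947 -0.1326  0.086 ]
lower x at y=-.134 0.5917748433270758 yaw -0.013028382590697723 1.0
base x at y=-.134 0.5955146770642138 yaw 0.00030825141505203826 0.8888888888888888
knob blob ((265.04296875, 268.2566833496094), (39.29160690307617, 40.586021423339844), 62.33537673950195)
knob centre z.14 [ 0.62869114 -0.19059276  0.14      ] skirt [ 0.64065325 -0.1941848   0.124     ]
```

Request:
arm_command:
  series: [1, 39, 332, 100, 0.273, 1, 39, 332, 100, 0.273, 1, 39, 332, 100, 0.273, 0.5, 39, 332, 100, 0.273, 0.5, 39, 332, 100, 0.273, 0.5, 39, 332, 100, 0.273, 0.5, 39, 332, 130, 0.273, 0.5, 39, 332, 130, 0.273, 0.5, 39, 332, 180, 0.273, 0.5, 39, 332, 215, 0.273, 0.5, 39, 332, 236, 0.273, 0.5, 39, 332, 236, 0.273, 0.5, 39, 332, 236, 0.273]

```text
t: 8.3
tool_pos: [0.5123, 0.1975, 0.0351]
tcp_rot: [0.136, 0.991, 0.0, 0.001]
wrist_force: [0.6, 0.4, 0.4]
finger_gap: 0.044
grasp_force: 0.0
```

Request:
arm_command:
  series: [0, 0, 0, 0, 0, 0, 0, 0, 0, 0, 0, 0, 0, 0, 0, 0, 0, 0, 0, 0, 0, 0, 0, 0, 0, 0, 0, 0, 0, 0, 0, 0, 0, -3, 0, 0, 0, 0, -8, 0, 0, 0, 0, -16, 0, 0, 0, 0, -28, 0, 0, 0, 0, -42, 0, 0, 0, 0, -58, 0, 0, 0, 0, -72, 0, 0, 0, 0, -80, 0, 0, 0, 0, -80, 0, 0, 0, 0, -80, 0]

```text
t: 10.3
tool_pos: [0.5111, 0.1974, 0.1133]
tcp_rot: [0.136, 0.991, -0.0, -0.0]
wrist_force: [-0.1, 0.3, -2.8]
finger_gap: 0.012
grasp_force: 30.0
```

Run:
```python
from h import *
im=robot.grab_frame("wrist");cv2.imwrite("pics/w4.png",im[:,:,::-1]);a=robot.grab_frame("scene")
cv2.imwrite("pics/v4.png",np.vstack([cv2.resize(im[130:320,190:450,::-1],(620,300)),cv2.resize(a[170:270,190:397,::-1],(620,300),interpolation=2)]))
print(robot.observe())
```

```text
{'t': 10.4, 'joint_positions': array([-0.59325618,  0.43992022,  0.17572158,  1.92842732, -0.10563405,
        0.78313153,  0.93910978]), 'qd': array([ 4.29922344e-05,  2.12964684e-03,  1.15442565e-03, -2.08190263e-03,
       -1.66755848e-03, -1.48054086e-04, -9.56025132e-04]), 'joint_torque': array([-3.98535485e-03, -5.51046467e+01,  3.28313649e+00, -2.35772806e+01,
        6.59701251e-02, -6.60948688e-02,  2.54431498e-04]), 'tool_pos': array([0.51101817, 0.19728732, 0.11303286]), 'tcp_rot': array([ 1.35979417e-01,  9.90711498e-01, -3.33876896e-04, -4.62000962e-04]), 'wrist_force': array([-0.54759061, -0.26762772, -2.59522036]), 'ft_torque': array([0.07325967, 0.15088594, 0.01624312]), 'grasp_force': 29.99808669090271, 'finger_gap': 0.011986531891256199}
```

View pics/v4.png

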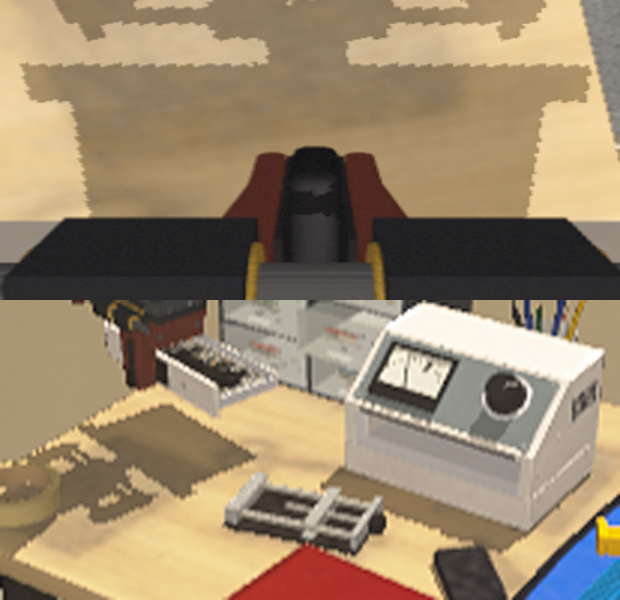

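Run:
```python
from h import *
T=cam("top");S=cam("scene")
t=lambda x,y:(x/3.8+200-.4,y/3.8+95-.4)
s=lambda x,y:(x/4+200-.4,y/4+155-.4)
for a,b in [((343,402),(300,291)),((535,368),(468,321)),((462,380),(405,312)),((366,506),(264,345)),((552,474),(434,376))]:
    print(tri((T,t(*a)),(S,s(*b))))
```

```text
(array([0.50706297, 0.03927473, 0.02776751]), np.float64(0.0017642073964388024))
(array([ 0.53596981, -0.10182672,  0.03184561]), np.float64(0.0007037668686278404))
(array([ 0.5262594 , -0.0486553 ,  0.02735259]), np.float64(0.0005624934112526378))
(array([0.43177245, 0.01988512, 0.02227356]), np.float64(0.0011358855653538032))
(array([ 0.45965715, -0.11736641,  0.02721023]), np.float64(0.0007972230524637147))
```

Request:
arm_command:
  series: [0, 20, -6, 0, 0, 0, 50, -14, 0, 0, 0, 80, -32, 0, -0.008, 0, 75, -51, 0, -0.024, 0, 68, -77, 0, -0.045, 0, 60, -105, 0, -0.068, 0, 52, -134, 0, -0.092, 0, 44, -162, 0, -0.116, 0, 36, -190, 0, -0.139, 0, 28, -219, 0, -0.163, 0, 20, -247, 0, -0.187, 0, 12, -276, 0, -0.21, 0, 5, -301, 0, -0.231, 0, 0, -320, 0, -0.247, 0, -4, -333, 0, -0.258, 0, -5.5, -339, 0, -0.263, 0, -5.5, -339, 0, -0.263, 0, -5.5, -339, 0, -0.263]

```text
t: 12.65
tool_pos: [0.4253, -0.1299, 0.1135]
tcp_rot: [0.005, 1.0, 0.0, -0.0]
wrist_force: [0.2, 0.3, -2.9]
finger_gap: 0.0117
grasp_force: 30.0
```

Run:
```python
from h import *
a=robot.grab_frame("top");b=robot.grab_frame("scene")
cv2.imwrite("pics/v5.png",np.vstack([cv2.resize(a[120:240,270:430,::-1],(640,300) ,interpolation=2)[:, :],cv2.resize(b[170:270,230:443,::-1],(640,300),interpolation=2)]))
cv2.imwrite("pics/t5.png",a[:,:,::-1]);cv2.imwrite("pics/s5.png",b[:,:,::-1])
s=robot.observe();print(s["tool_pos"],yaw(),s["wrist_force"])
print(shift([.565,-.132,.087]))
```

```text
[ 0.42539441 -0.12989713  0.11360513] (np.float64(3.1326235381680765), np.float64(1.5618271908602972)) [-0.30036668 -0.25612592 -3.93976373]
[-139.62128275   -0.85660192   26.59212206]
```

Request:
arm_command:
  series: [0, 0, -1, 8, 0, 0, 0, -1, 18, 0, 0, -5, -1, 25, 0, 0, -15, -1, 27, 0, 0, -28, -1, 27, 0, 0, -42, -1, 27, 0, 0, -52, -1, 27, 0, 0, -60, -1, 27, 0, 0, -66, -1, 27, 0, 0, -70, -1, 27, 0, 0, -70, -1, 27, 0]

```text
t: 14.12
tool_pos: [0.4954, -0.1322, 0.0866]
tcp_rot: [0.005, 1.0, 0.0, -0.0]
wrist_force: [0.2, 0.0, -2.7]
finger_gap: 0.0121
grasp_force: 30.0
```

Run:
```python
from h import *
b=robot.grab_frame("scene");cv2.imwrite("pics/s6.png",cv2.resize(b[170:270,240:400,::-1],None,fx=5,fy=5,interpolation=2))
s=robot.observe();print(s["tool_pos"],yaw(),s["wrist_force"],s["ft_torque"])
```

```text
[ 0.4951491  -0.13220244  0.08660398] (np.float64(3.1317313001158675), np.float64(1.560934960374513)) [-0.22572869  1.72763868 -3.23721562] [ 0.00772634  0.22686783 -0.00395206]
```

View pics/s6.png

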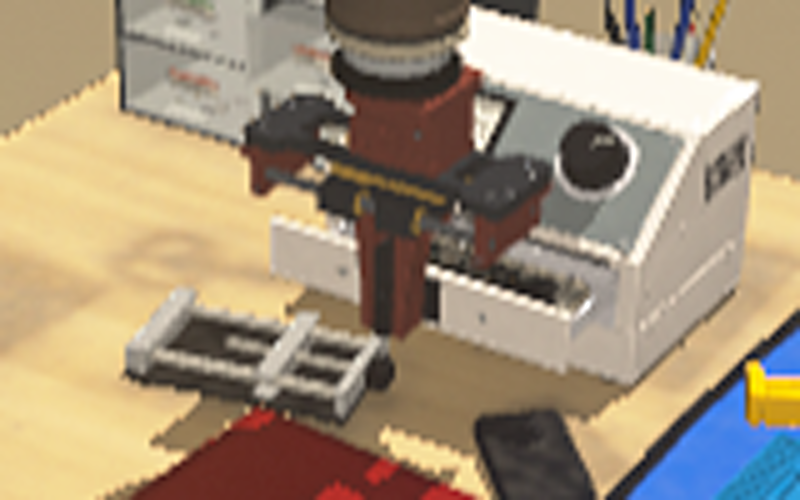

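Request:
arm_command:
  series: [0, -5, 0, 0, 0, 0, -14, 0, 0, 0, 0, -24, 0, 0, 0, 0, -34, 0, 0, 0, 0, -44, 0, 0, 0, 0, -52, 0, 0, 0, 0, -58, 0, 0, 0, 0, -60, 0, 0, 0, 0, -60, 0, 0, 0]

```text
t: 15.3
tool_pos: [0.5552, -0.1328, 0.0866]
tcp_rot: [0.005, 1.0, 0.0, -0.0]
wrist_force: [0.0, -0.1, -2.2]
finger_gap: 0.0122
grasp_force: 30.0
```

Request:
arm_command:
  series: [0, 0, 0, 1, 0, 0, 0, 0, 2, 0, 0, -3, 0, 2, 0, 0, -6, 0, 2, 0, 0, -8, 0, 2, 0, 0, -10, 0, 2, 0, 0, -10, 0, 2, 0]

```text
t: 16.18
tool_pos: [0.5648, -0.1329, 0.0844]
tcp_rot: [0.005, 1.0, 0.0, -0.001]
wrist_force: [-2.0, 0.0, -1.7]
finger_gap: 0.012
grasp_force: 30.0
```

Request:
arm_command:
  series: [0, -2, 0, 0, 0, 0, -3, 0, 0, 0, 0, -4, 0, 0, 0, 0, -4, 0, 0.5, 0, 0, -4, 0, 1, 0]

```text
t: 16.8
tool_pos: [0.5656, -0.1329, 0.0838]
tcp_rot: [0.006, 1.0, 0.001, -0.004]
wrist_force: [-15.8, 3.1, 15.8]
finger_gap: 0.0118
grasp_force: 30.0
```

Request:
arm_command:
  series: [0, 0, 0, -0.8, 0, 0, 0, 0, -0.8, 0, 0.35, 0, 0, -0.8, 0, 0.35, 0, 0, -0.8, 0, 0.35, 0, 0, -0.8, 0, 0.35, 0, 0, -0.8, 0, 0.35, 0, 0, -0.8, 0]

```text
t: 17.68
tool_pos: [0.5695, -0.1329, 0.0845]
tcp_rot: [0.005, 1.0, -0.0, 0.0]
wrist_force: [0.3, 0.7, -0.5]
finger_gap: 0.0304
grasp_force: 0.0
```

Request:
arm_command:
  series: [0.35, 2, 0, -20, 0, 0.35, 4, 0, -60, 0, 0.6, 20, 0, -115, 0, 1, 20, 0, -170, 0, 1, 20, 0, -185, 0, 1, 20, 0, -185, 0, 1, 20, 0, -185, 0]

```text
t: 18.55
tool_pos: [0.5486, -0.1324, 0.2681]
tcp_rot: [0.005, 1.0, 0.0, -0.001]
wrist_force: [-0.2, 0.3, -1.2]
finger_gap: 0.0771
grasp_force: 0.0
```

Run:
```python
from h import *
import pickle
c=cam("wrist");im=robot.grab_frame("wrist")[:,:,::-1].copy();cv2.imwrite("pics/w7.png",im);pickle.dump(c,open("w7.pkl","wb"))
print(robot.observe()["tool_pos"],yaw())
hsv=cv2.cvtColor(im,cv2.COLOR_BGR2HSV);g=cv2.cvtColor(im,6)
for y in(-.23,-.2,-.16,-.10,-.06,-.035):
    c0=proj(c,[.585,y,.09]);x=int(round(c0[0]));rows=[int(round(proj(c,[xx,y,.09])[1])) for xx in(.575,.61)]
    print(y,x,rows,[(r,int(g[r,x]),round(float(plane(c,(x,r),.09)[0]),4)) for r in range(rows[0],rows[1])])
```

```text
[ 0.54849724 -0.13247422  0.26781397] (np.float64(3.1319135884195712), np.float64(1.5611164563176154))
-0.23 239 [207, 234] [(207, 157, 0.5751), (208, 139, 0.5763), (209, 138, 0.5776), (210, 138, 0.5788), (211, 139, 0.5801), (212, 139, 0.5813), (213, 139, 0.5825), (214, 141, 0.5838), (215, 136, 0.5851), (216, 181, 0.5863), (217, 227, 0.5876), (218, 250, 0.5888), (219, 205, 0.5901), (220, 153, 0.5914), (221, 138, 0.5926), (222, 138, 0.5939), (223, 221, 0.5952), (224, 194, 0.5965), (225, 204, 0.5977), (226, 186, 0.599), (227, 150, 0.6003), (228, 142, 0.6016), (229, 143, 0.6029), (230, 145, 0.6042), (231, 144, 0.6055), (232, 146, 0.6068), (233, 135, 0.6081)]
-0.2 264 [207, 234] [(207, 139, 0.5754), (208, 138, 0.5766), (209, 137, 0.5778), (210, 138, 0.5791), (211, 141, 0.5803), (212, 139, 0.5816), (213, 139, 0.5828), (214, 139, 0.5841), (215, 137, 0.5853), (216, 166, 0.5866), (217, 221, 0.5878), (218, 195, 0.5891), (219, 179, 0.5904), (220, 144, 0.5916), (221, 93, 0.5929), (222, 128, 0.5942), (223, 171, 0.5954), (224, 180, 0.5967), (225, 181, 0.598), (226, 164, 0.5993), (227, 125, 0.6006
[... 1697 characters left out ...]
, (226, 221, 0.6005), (227, 163, 0.6018), (228, 138, 0.6031), (229, 120, 0.6044), (230, 115, 0.6057), (231, 114, 0.607), (232, 116, 0.6083)]
-0.035 404 [206, 233] [(206, 123, 0.5756), (207, 126, 0.5768), (208, 134, 0.578), (209, 138, 0.5793), (210, 144, 0.5805), (211, 141, 0.5818), (212, 141, 0.583), (213, 141, 0.5843), (214, 139, 0.5855), (215, 138, 0.5868), (216, 137, 0.588), (217, 158, 0.5893), (218, 215, 0.5906), (219, 244, 0.5918), (220, 253, 0.5931), (221, 194, 0.5944), (222, 137, 0.5956), (223, 131, 0.5969), (224, 202, 0.5982), (225, 240, 0.5995), (226, 230, 0.6008), (227, 202, 0.6021), (228, 158, 0.6034), (229, 142, 0.6046), (230, 144, 0.6059), (231, 145, 0.6072), (232, 138, 0.6085)]
```

Run:
```python
from h import *
import pickle
w=pickle.load(open("w3.pkl","rb"));im=cv2.imread("pics/w3.png")
yw=-.0155;Rz=R.from_euler("z",yw).as_matrix();n=Rz@[-.616,0,.788];P0=np.array([.5935,-.133,.094])
ex=Rz@[0,1,0];eu=np.cross(n,ex) 
def onpl(p,h):
    t,d=ray(w,p);return t+d*(((P0+n*h-t)@n)/(d@n))
V=cv2.cvtColor(im,cv2.COLOR_BGR2HSV)[...,2];m=(V<75).astype(np.uint8);m[:,:248]=0;m[:,300:]=0;m[:240]=0;m[292:]=0
k=max(cv2.findContours(m,0,1)[0],key=cv2.contourArea)[:,0]
for h in(24,26):
    q=np.array([onpl(p,h/1000) for p in k]);u=q@ex;v=q@eu
    mid=(u.min()+u.max())/2,(v.min()+v.max())/2;print(h,"u",u.min(),u.max(),"v",v.min(),v.max())
# fit circle to visible convex hull right side
hull=cv2.convexHull(k)[:,0];hull=hull[hull[:,0]>253]
from scipy.optimize import least_squares
q=np.array([onpl(p,.026) for p in hull]);u=q@ex;v=q@eu
f=least_squares(lambda a:np.hypot(u-a[0],v-a[1])-a[2],[u.mean(),v.mean(),.0175],loss="soft_l1",f_scale=.0005).x
C=f[0]*ex+f[1]*eu+n*((P0+.026*n)@n);print("r",f[2],"top centre",C,"axis pt h22",C-.004*n,"h14",C-.012*n)
print("top/scene check: knob",[.6314,-.1938,.1388]); s=robot.observe();print(s["tool_pos"])
```

```text
24 u -0.20077645371175412 -0.15978366050857015 v -0.6057626495615308 -0.5575307878463875
26 u -0.20027092459166956 -0.1595536592630334 v -0.6058829623102406 -0.5579752849530158
r 0.01967708296085657 top centre [ 0.623603   -0.18880102  0.15107829] axis pt h22 [ 0.6260667  -0.18883921  0.14792629] h14 [ 0.63099411 -0.18891559  0.14162229]
top/scene check: knob [0.6314, -0.1938, 0.1388]
[ 0.54849724 -0.13247422  0.26781397]
```

Run:
```python
from h import *
import pickle
w=pickle.load(open("w3.pkl","rb"))
yw=-.0155;Rz=R.from_euler("z",yw).as_matrix();n=Rz@[-.616,0,.788];P0=np.array([.5935,-.133,.094])
def onpl(p,h):
    t,d=ray(w,p);return t+d*(((P0+n*h-t)@n)/(d@n))
A=lambda x,y:(x/3+190-.33,y/3+150-.33)
for p,h in(((231,358.5),.002),((231.5,354),.024)):
    c=onpl(A(*p),h);print("axis at h22:",c+(.022-h)*n)
    for e in ((-69,0),(69,0)) if h<.01 else ((-56,0),(56,0)): print(np.linalg.norm(onpl(A(p[0]+e[0],p[1]),h)-c))
```

```text
axis at h22: [ 0.62435111 -0.1921221   0.1467605 ]
0.025120233488340922
0.025171177895047803
axis at h22: [ 0.62534575 -0.18817997  0.14749018]
0.01902335630596593
0.019054720621451478
```

Request:
arm_command:
  series: [1, 5, -29, 0, 0.0055, 1, 10, -58, 0, 0.0055, 1, 10, -58, 0, 0.0055, 1, 10, -58, 0, 0.0055, 1, 10, -58, 0, 0.0055]

```text
t: 19.23
tool_pos: [0.539, -0.1893, 0.2689]
tcp_rot: [0.007, 1.0, 0.0, -0.0]
wrist_force: [-0.0, 0.6, 0.3]
finger_gap: 0.088
grasp_force: 0.0
```

Run:
```python
from h import *
import pickle
w=cam("wrist");im=robot.grab_frame("wrist")[:,:,::-1].copy();cv2.imwrite("pics/w8.png",im);pickle.dump(w,open("w8.pkl","wb"))
print(robot.observe()["tool_pos"],yaw())
V=im.max(2)
c=proj(w,[.6255,-.19,.147]);print(c)
x0,y0=int(c[0]),int(c[1])
for r in range(y0-30,y0+31,5):
    if r<400: print(r,' '.join(str(int(v)//10) for v in V[r,x0-36:x0+37:1]))
print("x0",x0-36)
```

```text
[ 0.53900537 -0.18941172  0.26906819] (np.float64(3.127956561244794), np.float64(1.557159949245581))
[321.60696409 277.89116783]
247 14 14 14 14 14 14 14 14 14 14 15 14 14 14 14 14 14 14 14 14 14 15 12 11 11 11 11 11 11 11 11 11 11 11 11 11 11 11 11 11 11 11 11 11 11 11 11 11 11 11 11 11 14 15 14 14 14 14 14 14 14 15 14 15 15 14 14 14 14 14 14 14 14
252 14 14 14 14 14 14 14 14 14 14 15 14 14 14 14 14 14 14 14 14 14 12 11 11 11 11 11 11 11 11 11 11 11 11 11 11 11 11 11 11 11 11 11 11 11 11 11 11 11 11 11 11 14 14 14 14 15 15 15 14 15 14 14 14 14 15 15 15 15 15 15 15 15
257 14 14 14 14 14 14 14 14 14 14 14 14 14 14 14 14 14 14 14 14 14 12 12 14 16 17 18 18 18 18 18 18 16 16 18 18 18 18 19 18 18 18 18 18 17 15 12 11 11 11 11 11 14 15 15 15 15 15 14 15 14 14 14 14 14 14 14 14 15 14 14 14 14
262 14 14 14 14 14 14 14 14 14 14 14 14 14 14 14 14 14 20 22 19 18 16 12 7 3 3 3 4 4 3 3 3 4 4 4 3 3 4 3 4 3 3 3 2 2 5 10 17 18 18 18 15 12 12 14 15 15 14 15 14 14 14 14 14 14 14 14 15 15 15 14 14 15
267 14 14 14 14 14 14 14 14 14 14 14 14 14 18 21 22 22 18 8 3 3 4 4 4 4 3 4 3 4 4 4 3 3 4 4 3 4 4 3 4 
[... 793 characters left out ...]
15 15 15 15 15 15 15 15 15 14 14 14 15 14 14 14
292 14 14 14 14 14 14 14 14 14 14 14 14 14 15 19 22 22 22 22 19 10 3 4 4 5 4 5 3 4 5 4 5 4 4 4 4 4 4 4 4 3 4 4 4 4 4 3 3 12 20 22 22 22 21 17 15 14 15 15 15 15 15 15 15 14 14 14 14 14 14 14 15 14
297 5 5 5 5 5 5 5 5 5 5 5 5 5 5 5 5 5 5 4 4 4 4 4 5 5 5 5 5 5 5 5 5 5 5 5 5 5 5 5 5 5 5 5 5 5 4 5 4 4 4 4 4 5 5 5 5 5 5 5 5 4 5 5 5 5 5 5 5 5 5 5 5 5
302 7 7 7 7 7 7 7 7 7 7 7 7 7 7 7 7 7 7 7 7 7 7 7 7 7 7 7 7 7 7 7 7 7 7 7 7 7 7 7 7 7 7 7 7 7 7 7 7 7 7 7 7 7 7 7 7 7 7 7 7 7 7 7 7 7 7 7 7 7 7 7 7 7
307 8 8 8 8 8 8 8 7 8 8 8 8 8 8 8 8 8 8 8 8 8 8 8 8 8 8 8 8 8 8 8 8 8 8 8 8 8 8 8 7 8 8 8 8 7 8 8 8 8 8 8 8 8 8 8 7 8 8 8 8 8 8 8 8 8 8 8 8 8 8 8 8 8
x0 285
```

Request:
arm_command:
  series: [0.55, -45, -1, 0, -0.15, 0.55, -88, -2, 0, -0.3, 0.55, -88, -2, 0, -0.35, 0.55, -88, -2, 20, -0.35, 0.55, -88, -2, 50, -0.35, 0.55, -88, -2, 75, -0.35, 0.55, -88, -2, 90, -0.35, 0.55, -88, -2, 98, -0.35, 0.55, -88, -2, 102, -0.35, 0.55, -88, -2, 102, -0.35, 0.55, -88, -2, 102, -0.35]

```text
t: 20.65
tool_pos: [0.6271, -0.1941, 0.1682]
tcp_rot: [-0.167, 0.986, -0.0, 0.001]
wrist_force: [-0.4, 0.4, 0.4]
finger_gap: 0.0481
grasp_force: 0.0
```

Request:
arm_command:
  series: [0.55, 0, 1, 0, 0, 0, 0, 1, 0, 0, 0, 0, 1, 0, 0, 0, 0, 1, 0, 0, 0, 0, 1, 0, 0]

```text
t: 21.28
tool_pos: [0.6265, -0.1931, 0.1676]
tcp_rot: [-0.167, 0.986, -0.0, 0.0]
wrist_force: [0.4, 0.1, 1.2]
finger_gap: 0.0341
grasp_force: 29.2
```

Request:
arm_command:
  series: [0, 0, 1, 0, 0.1, 0, 0, 1, 0, 0.2, 0, 0, 1, 0, 0.3, 0, 0, 1, 0, 0.4, 0, 0, 1, 0, 0.5, 0, 0, 1, 0, 0.6, 0, 0, 1, 0, 0.7, 0, 0, 1, 0, 0.7, 0, 0, 1, 0, 0.7]

```text
t: 22.4
tool_pos: [0.6256, -0.1935, 0.1683]
tcp_rot: [0.182, 0.983, -0.001, 0.0]
wrist_force: [-3.0, -2.0, 6.3]
finger_gap: 0.0336
grasp_force: 30.3
```

Request:
arm_command:
  series: [0.55, 0, 0, 0, 0, 0.55, 0, 0, 0, 0, 0.55, 0, 0, 0, 0, 0.55, 0, 0, -20, 0, 0.6, 0, 0, -60, 0, 1, 0, 0, -102, -0.15, 1, 112, 78, -102, -0.35, 1, 112, 78, -102, -0.35, 1, 112, 78, -102, -0.35, 1, 112, 78, -102, -0.35, 1, 112, 78, -102, -0.35]

```text
t: 23.78
tool_pos: [0.55, -0.0807, 0.2695]
tcp_rot: [0.009, 1.0, -0.0, 0.0]
wrist_force: [0.1, 0.6, -0.1]
finger_gap: 0.0879
grasp_force: 0.0
```

```bash
cat > needle.py <<'E'
from h import *
import sys,pickle
yw=-.0155;Rz=R.from_euler("z",yw).as_matrix();n=Rz@[-.616,0,.788];P0=np.array([.5935,-.133,.094])
ex=Rz@[0,-1,0];eu=Rz@[.788,0,.616]
def rect(w,im,s=6): # panel plane rectified, px per mm s; x right 0..80mm from left , y up
    us=np.array([(u,v) for u,v in((.115,0),(.02,0),(.02,.085),(.115,.085))])
    src=np.float32([proj(w,P0-u*ex+v*eu+n*.004) for u,v in us]);W,H=95*s,85*s
    M=cv2.getPerspectiveTransform(src,np.float32([(0,H),(W,H),(W,0),(0,0)]));return cv2.warpPerspective(im,M,(W,H),flags=cv2.INTER_CUBIC)
if __name__=="__main__":
    w=cam("wrist");im=robot.grab_frame("wrist")[:,:,::-1].copy();cv2.imwrite(sys.argv[1],im)
    r=rect(w,im);cv2.imwrite("pics/rect.png",r);print(robot.observe()["tool_pos"])
    w3=pickle.load(open("w3.pkl","rb"));r3=rect(w3,cv2.imread("pics/w3.png"));cv2.imwrite("pics/rect3.png",r3)
    cv2.imwrite("pics/rr.png",cv2.resize(np.hstack([r3[100:],r[100:]]),(790,284)))
E
python3 needle.py pics/w9.png
```

```text
[ 0.55000883 -0.08080689  0.26929448]
```

View pics/rr.png

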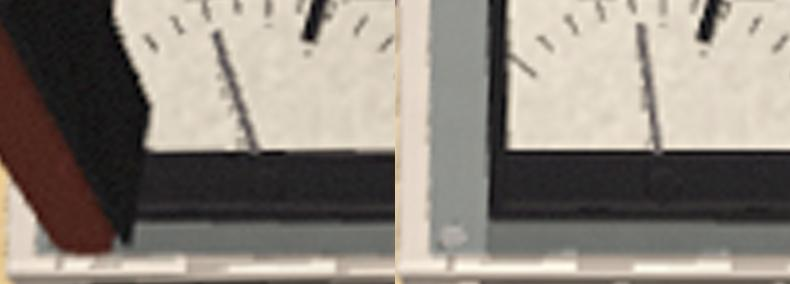

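Request:
arm_command:
  series: [0.52, -78, -60, 0, -0.15, 0.52, -78, -111, 0, -0.3, 0.52, -78, -111, 0, -0.4, 0.52, -78, -111, 0, -0.4, 0.52, -78, -111, 20, -0.4, 0.52, -78, -111, 50, -0.4, 0.52, -78, -111, 75, -0.4, 0.52, -78, -111, 92, -0.4, 0.52, -78, -111, 100, -0.4, 0.52, -78, -111, 103, -0.4, 0.52, -78, -111, 103, -0.4, 0, -78, -111, 103, -0.4, 0, -78, -111, 103, -0.4, 0, -78, -111, 103, -0.4, 0, -78, -111, 103, -0.4]

```text
t: 25.7
tool_pos: [0.6265, -0.193, 0.1674]
tcp_rot: [-0.191, 0.982, -0.001, 0.001]
wrist_force: [3.6, -5.2, 1.2]
finger_gap: 0.0344
grasp_force: 29.0
```

```bash
cat >> needle.py <<'E'
def read(r,piv=(384.7,368.4)):
    g=cv2.GaussianBlur(cv2.cvtColor(r,6),(3,3),0).astype(np.float32);th=np.radians(np.arange(-48,49,.25));rad=np.arange(80,200)
    X=(piv[0]+np.outer(np.sin(th),rad)).astype(np.float32);Y=(piv[1]-np.outer(np.cos(th),rad)).astype(np.float32)
    m=cv2.remap(g,X,Y,1).mean(1);k=np.argsort(m)[:5];return .875+th[k].mean(),m.min(),np.median(m),np.degrees(th[k])
if __name__=="__main__":
    print(read(r3),read(r))
E
python3 - <<'E'
from needle import *
for f in("rect3","rect"):print(read(cv2.imread(f"pics/{f}.png")))
E
```

```text
(np.float64(0.5477507652510633), np.float32(94.049355), np.float32(211.39651), array([-18.75, -18.5 , -19.  , -18.25, -19.25]))
(np.float64(0.7397369829704394), np.float32(104.57336), np.float32(217.17035), array([-7.75, -7.5 , -8.  , -7.25, -8.25]))
```

Request:
arm_command:
  series: [0, 0, 0, 0, 0.1, 0, 0, 0, 0, 0.2, 0, 0, 0, 0, 0.3, 0, 0, 0, 0, 0.4, 0, 0, 0, 0, 0.5, 0, 0, 0, 0, 0.6, 0, 0, 0, 0, 0.7, 0, 0, 0, 0, 0.8, 0, 0, 0, 0, 0.8, 0.52, 0, 0, 0, 0.8, 0.52, 0, 0, 0, 0.8, 0.52, 0, 0, 0, 0.8]

```text
t: 27.2
tool_pos: [0.6256, -0.1906, 0.1662]
tcp_rot: [0.206, 0.979, 0.0, -0.0]
wrist_force: [0.2, 0.1, 0.2]
finger_gap: 0.046
grasp_force: 0.0
```

Request:
arm_command:
  series: [0.52, 0, 0, -15, 0, 0.6, 0, 0, -50, 0, 1, 0, 0, -103, -0.2, 1, 113, 70, -103, -0.4, 1, 113, 70, -103, -0.4, 1, 113, 70, -103, -0.4, 1, 113, 70, -103, -0.4, 1, 113, 70, -103, -0.4]

```text
t: 28.2
tool_pos: [0.5512, -0.0832, 0.2699]
tcp_rot: [0.009, 1.0, -0.0, 0.0]
wrist_force: [-0.1, -0.4, 0.3]
finger_gap: 0.0876
grasp_force: 0.0
```

```bash
python3 needle.py pics/w10.png; python3 -c "
from h import *;s=robot.observe();print(s['tool_pos'],yaw())"
```

```text
[ 0.55105367 -0.08321391  0.26958762]
(np.float64(0.5477507652510633), np.float32(94.049355), np.float32(211.39651), array([-18.75, -18.5 , -19.  , -18.25, -19.25])) (np.float64(0.9579031394697306), np.float32(100.9596), np.float32(216.54333), array([4.75, 4.5 , 5.  , 4.25, 5.25]))
[ 0.55105367 -0.08321391  0.26958762] (np.float64(3.1242171932414586), np.float64(1.5534205790665887))
```

Request:
arm_command:
  series: [0.52, -77, -60, 0, -0.15, 0.52, -77, -108.5, 0, -0.3, 0.52, -77, -108.5, 0, -0.35, 0.52, -77, -108.5, 0, -0.35, 0.52, -77, -108.5, 20, -0.35, 0.52, -77, -108.5, 50, -0.35, 0.52, -77, -108.5, 75, -0.35, 0.52, -77, -108.5, 92, -0.35, 0.52, -77, -108.5, 100, -0.35, 0.52, -77, -108.5, 102.5, -0.35, 0.52, -77, -108.5, 102.5, -0.35, 0, -77, -108.5, 102.5, -0.35, 0, -77, -108.5, 102.5, -0.35, 0, -77, -108.5, 102.5, -0.35, 0, -77, -108.5, 102.5, -0.35]

```text
t: 30.12
tool_pos: [0.6266, -0.1929, 0.1677]
tcp_rot: [-0.166, 0.986, -0.001, 0.001]
wrist_force: [2.9, -5.0, -0.4]
finger_gap: 0.0337
grasp_force: 28.9
```

Request:
arm_command:
  series: [0, 0, 0, 0, 0.1, 0, 0, 0, 0, 0.2, 0, 0, 0, 0, 0.3, 0, 0, 0, 0, 0.4, 0, 0, 0, 0, 0.5, 0, 0, 0, 0, 0.6, 0, 0, 0, 0, 0.7, 0, 0, 0, 0, 0.7, 0, 0, 0, 0, 0.7, 0.52, 0, 0, 0, 0.7, 0.52, 0, 0, 0, 0.7, 0.52, 0, 0, 0, 0.7]

```text
t: 31.62
tool_pos: [0.6258, -0.1907, 0.1667]
tcp_rot: [0.181, 0.983, 0.0, -0.0]
wrist_force: [-0.4, 0.1, -1.2]
finger_gap: 0.0454
grasp_force: 0.0
```

Request:
arm_command:
  series: [0.52, 0, 0, -15, 0, 0.6, 0, 0, -50, 0, 1, 0, 0, -103, -0.2, 1, 108, 74, -103, -0.35, 1, 108, 74, -103, -0.35, 1, 108, 74, -103, -0.35, 1, 108, 74, -103, -0.35, 1, 108, 74, -103, -0.35]

```text
t: 32.62
tool_pos: [0.552, -0.0851, 0.2704]
tcp_rot: [0.009, 1.0, -0.0, 0.0]
wrist_force: [-0.2, -0.3, 0.1]
finger_gap: 0.0876
grasp_force: 0.0
```

```bash
python3 needle.py pics/w11.png
python3 - <<'E'
from needle import *
s=robot.observe();print(s['tool_pos'],yaw(),s['t'])
# mark angle in the rectified view: dark at radii 220-240
r=cv2.imread("pics/rect.png");g=cv2.cvtColor(r,6).astype(np.float32);th=np.radians(np.arange(-5,40,1));rad=np.arange(218,245)
X=(384.7+np.outer(np.sin(th),rad)).astype(np.float32);Y=(368.4-np.outer(np.cos(th),rad)).astype(np.float32)
m=cv2.remap(g,X,Y,1).mean(1);print([(int(round(np.degrees(a))),int(v)) for a,v in zip(th,m)])
E
```

```text
[ 0.55192896 -0.08516715  0.27012308]
(np.float64(0.5477507652510633), np.float32(94.049355), np.float32(211.39651), array([-18.75, -18.5 , -19.  , -18.25, -19.25])) (np.float64(1.149889357189107), np.float32(98.64584), np.float32(216.95023), array([15.75, 15.5 , 16.  , 15.25, 16.25]))
[ 0.55192896 -0.08516715  0.27012308] (np.float64(3.1243465518571742), np.float64(1.5535499051868182)) 32.675
[(-5, 219), (-4, 219), (-3, 218), (-2, 218), (-1, 217), (0, 214), (1, 212), (2, 212), (3, 214), (4, 214), (5, 213), (6, 212), (7, 212), (8, 213), (9, 216), (10, 218), (11, 219), (12, 203), (13, 146), (14, 84), (15, 74), (16, 73), (17, 67), (18, 100), (19, 162), (20, 208), (21, 222), (22, 216), (23, 213), (24, 213), (25, 213), (26, 214), (27, 215), (28, 215), (29, 214), (30, 213), (31, 213), (32, 214), (33, 216), (34, 218), (35, 219), (36, 219), (37, 219), (38, 217), (39, 216)]
```

Run:
```python
from h import *
c=cam("wrist");g=cv2.cvtColor(robot.grab_frame("wrist"),7)
for y in(-.16,-.10,-.06,-.035):
    x=int(round(proj(c,[.585,y,.09])[0]));r0=int(proj(c,[.583,y,.09])[1]);r1=int(proj(c,[.6,y,.09])[1])
    print(y,[(round(float(plane(c,(x,r),.09)[0]),4),int(g[r,x])) for r in range(r0,r1)])
print(robot.observe()["wrist_force"]);print(robot.sign_off())
```

```text
-0.16 [(0.5818, 139), (0.583, 140), (0.5843, 139), (0.5855, 138), (0.5868, 136), (0.5881, 203), (0.5893, 240), (0.5906, 251), (0.5918, 206), (0.5931, 100), (0.5944, 123), (0.5957, 183), (0.597, 242), (0.5982, 204)]
-0.1 [(0.5827, 140), (0.584, 141), (0.5852, 142), (0.5865, 139), (0.5877, 133), (0.589, 202), (0.5903, 238), (0.5915, 248), (0.5928, 253), (0.5941, 169), (0.5954, 119), (0.5966, 182), (0.5979, 181)]
-0.06 [(0.5821, 140), (0.5834, 140), (0.5846, 140), (0.5859, 140), (0.5871, 138), (0.5884, 134), (0.5897, 203), (0.5909, 240), (0.5922, 252), (0.5935, 219), (0.5947, 120), (0.596, 121), (0.5973, 180), (0.5986, 230)]
-0.035 [(0.5825, 141), (0.5838, 140), (0.585, 141), (0.5863, 139), (0.5875, 139), (0.5888, 134), (0.5901, 201), (0.5913, 242), (0.5926, 199), (0.5939, 243), (0.5951, 189), (0.5964, 132), (0.5977, 174)]
[-0.45118243  0.65740148 -0.4710184 ]
the job is handed in; nothing more can be done
None
```

The job is handed in: the tray is fully home with its front plate about flush against the box, the needle reads about 1.15 rad on the thick mark, and the arm is clear; I did not re-check the phone or the other desk items by camera at the end.

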